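# Feel along a turned taper

## Task

Check the freshly turned table leg lying on the sprung stand: with the fingers closed and pointing straight down, run the fingertips lightly along the top of its taper, in contact all the way, starting on the dark ring at the thick end and going to the dark ring at the thin end. Finish with the fingertips still resting lightly on the thin-end ring (the program ends while holding that touch), so that I can see where the taper stops. Do not press hard, grasp, lift, roll or shift the leg, and leave everything else on the bench where it is.

Things in the scene. Friction and masses are not known exactly. Their poses are not given: they have to be found in the camera images.
- spindle: Turned table leg: loose, pale wood, 320 mm long, 0.2 kg, lying level at any heading. Origin on its long axis, 82 mm above the table; x runs from thick to thin end, z up. Along x (mm): square block 46 x 46 from -165 to -115; round, 42 diameter, to -85; straight taper from 42 diameter at -85 to 24 at +105; round, 24, to +135; bead, 36, to +155. Dark rings 3 mm wide, hardly raised, at -75 and +85.
- ring_thick (a point): Top of the dark ring at the thick end (leg frame x -75 mm, 20.5 mm above the axis; about 102.5 mm above the table at rest): the stroke starts here
- ring_thin (a point): Top of the dark ring at the thin end (leg frame x +85 mm, 13 mm above the axis; about 95 mm above the table at rest): the stroke ends here. The ridge between the two ring points is a straight line.
- stand: Fixed stand under the leg: grey-painted base 320 x 150 x 18 mm, origin at the centre of its underside, x along the leg (same way), z up. On it a sprung carriage with two wooden V-rests, at x -114 to -96 and +111 to +129 mm, cheeks below the leg's axis. The leg's square block bears on the thick-end rest, so a stroke to the thin end does not slide it. Things beside the leg are lower than its top.
- rest (a joint): Downward travel of the sprung carriage (m), so also how far the leg is pressed down: 0 at rest with the leg on it (within 1 mm), stiffness 500 N/m (0.5 N per mm, no preload), stop at 0.018. 3 to 7 mm down is a good light touch; more than 13 mm is pressing too hard.
- finial: Small turned finial, 34 mm wide, 46 mm tall, loose, origin at its underside: leave alone
- block: Cork sanding block 70 x 32 x 26 mm, loose, origin at its underside: leave alone
- wax: Amber glass jar, 68 mm wide, 40 mm tall, loose: leave alone
- baluster: Short turned piece 180 mm long, lying, loose, to the right on the bench: leave alone
- wrench: Steel wrench lying to the right: leave alone
- mallet: Turner's mallet, 84 mm wide, standing 215 mm tall, to the left: leave alone
- centre: Steel lathe centre, 40 mm wide, 58 mm tall, standing to the left: leave alone

How it is judged:
On the way, in this order (a step that is already met when the one before it is completed fails the run):
1. closed fingertips touch the top of the leg on the dark ring at the thick end (contact force between the fingers and spindle above 0.3 N and x of the grasp point in the frame of spindle between -0.085 and -0.065 m and y of the grasp point in the frame of stand between -0.015 and 0.015 m and z of the grasp point in the frame of spindle above 0.0265 m), for 0.06 s.
2. closed fingertips touch the top of the leg 20 mm further along the taper (contact force between the fingers and spindle above 0.3 N and x of the grasp point in the frame of spindle between -0.065 and -0.045 m and y of the grasp point in the frame of stand between -0.015 and 0.015 m and z of the grasp point in the frame of spindle above 0.0256 m), for 0.06 s.
3. closed fingertips touch the top of the leg 40 mm further along the taper (contact force between the fingers and spindle above 0.3 N and x of the grasp point in the frame of spindle between -0.045 and -0.025 m and y of the grasp point in the frame of stand between -0.015 and 0.015 m and z of the grasp point in the frame of spindle above 0.0246 m), for 0.06 s.
4. closed fingertips touch the top of the leg 60 mm further along the taper (contact force between the fingers and spindle above 0.3 N and x of the grasp point in the frame of spindle between -0.025 and -0.005 m and y of the grasp point in the frame of stand between -0.015 and 0.015 m and z of the grasp point in the frame of spindle above 0.0237 m), for 0.06 s.
5. closed fingertips touch the top of the leg 80 mm further along the taper (contact force between the fingers and spindle above 0.3 N and x of the grasp point in the frame of spindle between -0.005 and 0.015 m and y of the grasp point in the frame of stand between -0.015 and 0.015 m and z of the grasp point in the frame of spindle above 0.0227 m), for 0.06 s.
6. closed fingertips touch the top of the leg 100 mm further along the taper (contact force between the fingers and spindle above 0.3 N and x of the grasp point in the frame of spindle between 0.015 and 0.035 m and y of the grasp point in the frame of stand between -0.015 and 0.015 m and z of the grasp point in the frame of spindle above 0.0218 m), for 0.06 s.
7. closed fingertips touch the top of the leg 120 mm further along the taper (contact force between the fingers and spindle above 0.3 N and x of the grasp point in the frame of spindle between 0.035 and 0.055 m and y of the grasp point in the frame of stand between -0.015 and 0.015 m and z of the grasp point in the frame of spindle above 0.0208 m), for 0.06 s.
8. closed fingertips touch the top of the leg 140 mm further along the taper (contact force between the fingers and spindle above 0.3 N and x of the grasp point in the frame of spindle between 0.055 and 0.075 m and y of the grasp point in the frame of stand between -0.015 and 0.015 m and z of the grasp point in the frame of spindle above 0.0199 m), for 0.06 s.
9. closed fingertips touch the top of the leg on the dark ring at the thin end (contact force between the fingers and spindle above 0.3 N and x of the grasp point in the frame of spindle between 0.075 and 0.095 m and y of the grasp point in the frame of stand between -0.015 and 0.015 m and z of the grasp point in the frame of spindle above 0.0189 m), for 0.06 s.
At the end, for the whole second after the job is handed in: The fingertips rest on top of the leg within 12 mm of the thin-end ring along the leg and 15 mm of its centre line, with more than 0.3 N, holding it down by 1 to 13 mm against the springs, everything still (contact force between the fingers and spindle above 0.3 N and value of joint rest between 0.001 and 0.013 m and linear speed of spindle below 0.02 m/s and x of the grasp point in the frame of spindle between 0.073 and 0.097 m and y of the grasp point in the frame of stand between -0.015 and 0.015 m and z of the grasp point in the frame of spindle above 0.0189 m); the arm keeps its last pose, push and grip.
It fails at once if the leg is pressed down more than 13 mm (too hard) (value of joint rest above 0.013 m).
It fails at once if the leg is lifted more than 10 mm (z of spindle in the frame of stand above 0.092 m).
It fails at once if the leg is shifted more than 10 mm along or across the stand (x of spindle in the frame of stand above 0.01 m or x of spindle in the frame of stand below -0.01 m or y of spindle in the frame of stand above 0.01 m or y of spindle in the frame of stand below -0.01 m).
It fails at once if the leg is rolled or tipped by more than 20 degrees (angle between spindle's own z axis and vertical above 0.35 rad).
It fails at once if any other loose thing on the bench is moved more than 20 mm (distance of any of finial, block, wax, baluster, wrench, mallet, centre from where it was at the start of the episode above 0.02 m).
It also fails if it takes over 40 s, if anything falls off the work surface, if the arm or the gripper's body presses on something with over 40 N, if the wrist force passes 120 N, or if a joint passes its speed limit or range.

## Robot

A 6-joint arm with a two-finger parallel gripper is mounted at the origin on the work surface. World frame = base frame: x ahead of the robot, y to its left, z up, the work surface at z = 0. Lengths are in m, angles in rad, forces in N, time in s.
With the tool pointing down it reaches from about 0.4 to 0.825 m from the base axis. Payload 7 kg.
Tool frame: the origin (TCP) lies midway between the tips of the shut fingers; the grasp point (between the pads) lies 19 mm behind it (arm.tcp_to_grasp is the distance from the TCP to the grasp point, in m); z points along the fingers, y is the line along which they close (so a half turn about z gives the same grasp; the last joint's range is limited). The gripper opens to 88 mm and grips with 3 to 60 N. Pads are 19 mm wide; open, the fingers measure 130 mm over their backs; the gripper's body (78 mm by 193 mm) begins 47 mm behind the grasp point.
Start: joints at [-1.047, 0.359, 0.012, 0, -1.224, -0.288], TCP at [0.158, -0.656, 0.227] pointing down, gripper open.
Joint ranges: [-3.07, 3.07], [-1.43, 2.12], [-1.02, 1.25], [-3.03, 1.67], [-3.05, -0], [-3.03, 3.03]. Speed limits (rad/s): [2.39, 2.39, 3.01, 3.14, 3.14, 3.14].

## Interface

Orientations are given as a unit quaternion [x, y, z, w].
In Python, from plant import arm, cams, order gives the robot as it stands. The module is installed in compiled form; this text tells all that it offers.
- The arm moves only by the tool move_arm, never from a script. Its argument "moves" is one flat list of numbers, 6 for each row, row after row: the shift along the world's x, y, z in units of 0.1 m (1.0 is 0.1 m), then the turn, a rotation vector about the world's x, y, z in units of 45 degrees (1.0 is 45 degrees). In form: [dx, dy, dz, rx, ry, rz, dx, dy, dz, rx, ry, rz, ...]. A call has 1 to 12 rows; each row is the pose to reach, as a shift and turn from the pose commanded when the call began; what a row does not reach only later rows make up. A row lasts 1/8 s, in which the tool goes at most 62.5 mm and 10.7 degrees, less where a joint would pass 70% of its speed; a pose out of reach is approached as far as the arm can. A call with a number of a shift or a turn outside -1 to 1 is refused whole. A call with a gripper value outside its range is refused whole. "gripper" is the gripper's target within -1 to 1 (shut at 1, half-way at 0, fully open at -1), set as the call begins (left out, the last holds). The fingers move at their own pace and stop on an object; the grip force is fixed at half the most. Time passes only in rows, so rows that repeat a pose let the fingers close. It gives the time, the measured TCP pose, the force, the opening and the grip force at its end, in the units of the state.
- arm.state(): the state, without advancing time (a new reading comes with each control period).
- cams.read_camera(name): name is "scene" or "top" or "wrist"; returns (picture, depth): 480x640x3 uint8, red, green, blue; 480x640 float32, m along the optical axis (not along the pixel's ray), 0 where there is no reading.
- cams.camera_model(name): a dict with "intrinsics" (3x3 intrinsics, pixels), "k1" (the pictures are not rectified: a ray, as slopes to the right and down, at radius r is drawn at 1 + k1 r^2 times it, then the intrinsics apply), "position" and "rotation" of the camera in the world. Camera axes: x right, y down, z forward; pixel columns grow to the right and rows downward; lengths in m; the calibration is good to about 2 mm. A picture is of the moment at which its call begins: read the wrist's pose just before it. camera_model takes no time and is no camera call; for the wrist camera it gives the pose at the moment of the call.
- order.job_done(): hands the job in; it is judged then, once.
The state is a dict: "time": time; "qpos": joint angles; "joint_velocities": joint speeds; "effort": joint torques, N m; "position": TCP position; "tcp_rot": TCP orientation; "contact_force": force on the tool from outside, world axes, zero at the start; "moment": the same for the moment, N m; "grip_width": finger opening in m; "finger_force": force on a finger pad.
Only numpy, scipy, OpenCV 4.12 (cv2) and the standard library are available. Lean on these libraries where they do the work, as an engineer would, in place of code of your own. Each camera call takes 0.05 s, during which the arm holds its last target. There are 200 camera calls.

## Working session

There is one attempt and no reset: what is moved stays moved. The work goes in short steps, Python scripts to look and compute and a tool call to move; the robot and the scene stay as the last step left them, time stands still between calls to the robot, and variables do not carry over. Pictures are saved under pics/ and viewed, at most 10 in all, crops included, and the job is handed in when it is done.

Besides the shell and the picture viewer there is one more tool, called after "Call:" as name(argument=value, ...) on one line, values as JSON. move_arm: Moves the arm, as the interface text tells. Its arguments: {"type":"object","properties":{"moves":{"type":"array"},"gripper":{"type":"number"}},"required":["moves"]}

```bash
mkdir -p pics
python3 - <<'E'
from plant import arm,cams
import cv2,numpy as np
s=arm.state();print(s)
for n in("top","scene"):
    p,d=cams.read_camera(n);m=cams.camera_model(n);print(n,m)
    cv2.imwrite(f"pics/{n}0.png",p[:,:,::-1]);np.savez(f"{n}0.npz",p=p,d=d)
E
```

```text
{'time': 0.0, 'qpos': array([-1.04686288e+00,  3.59419739e-01,  1.10436522e-02, -3.62822451e-04,
       -1.22413208e+00, -2.88103591e-01]), 'joint_velocities': array([-2.07163138e-04,  7.70146434e-05,  1.19175337e-03, -3.24322786e-04,
        3.52460270e-04,  6.03674151e-04]), 'effort': array([-6.14140981e-05, -5.82718313e+01,  2.93056995e+01,  6.99693963e+00,
        6.89837529e-03, -1.31207166e-04]), 'position': array([ 0.1575682 , -0.65582524,  0.22559256]), 'tcp_rot': array([-1.17580470e-01,  9.93062975e-01,  8.53700909e-04, -1.81350351e-04]), 'contact_force': array([ 0.41443082,  0.23489161, -0.19435385]), 'moment': array([-0.0022565 , -0.02677817,  0.01645244]), 'finger_force': 0.0, 'grip_width': 0.08764817494135022}
top {'intrinsics': array([[451.6347882 ,   0.        , 316.52035609],
       [  0.        , 451.6347882 , 239.87388972],
       [  0.        ,   0.        ,   1.        ]]), 'k1': -0.07312514756642209, 'position': array([0.38218409, 0.00699193, 1.08836322]), 'rotation': array([ 0.71325568, -0.69831369,  0.04081748, -0.04425223])}
scene {'intrinsics': array([[604.15303923,   0.        , 321.21739614],
       [  0.        , 604.15303923, 239.65722284],
       [  0.        ,   0.        ,   1.        ]]), 'k1': -0.06528832306160812, 'position': array([ 1.70535263, -0.25441124,  1.27777741]), 'rotation': array([ 0.71975446,  0.57252063, -0.24799189, -0.30442352])}
```

View pics/top0.png

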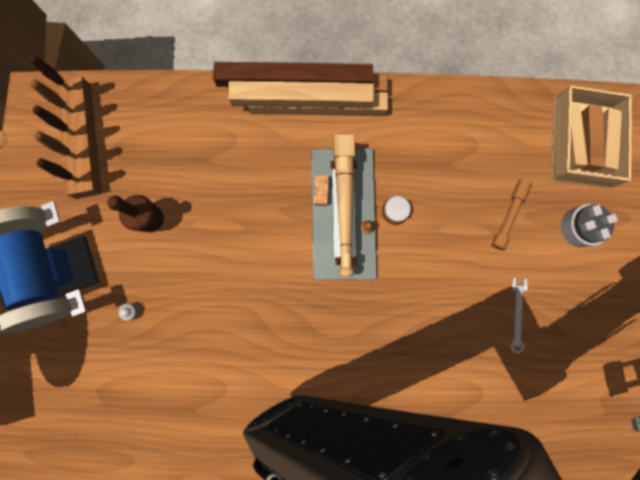

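View pics/scene0.png

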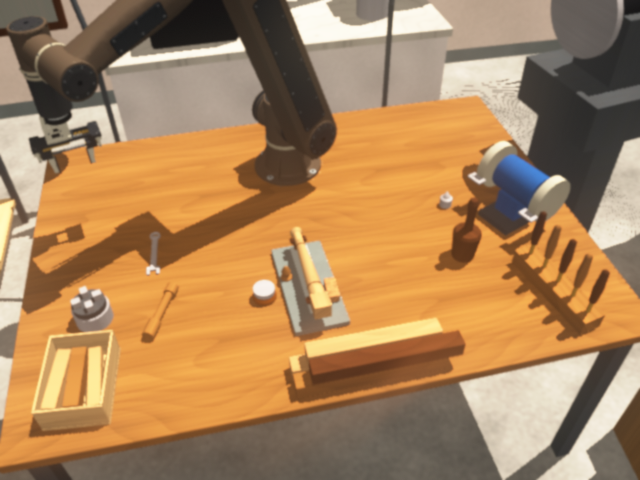

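The top view shows the leg roughly vertical in the picture: the square block is at about (344,145) on the far side, and the bead is at about (346,270), nearest the robot. The finial is at (368,226), the cork block at (321,190) and the wax jar at (397,209). The scene view agrees.

```bash
cat > h.py <<'E'
import numpy as np,cv2
from scipy.spatial.transform import Rotation as R
def rays(m,uv):
    K=m["intrinsics"];k=m["k1"]
    q=cv2.undistortPoints(np.float64(uv).reshape(-1,1,2),K,np.array([k,0,0,0.])).reshape(-1,2)
    return np.c_[q,np.ones(len(q))]@R.from_quat(m["rotation"]).as_matrix().T
def depth_pts(m,uv,d): return m["position"]+rays(m,uv)*d[:,None]
def plane_pts(m,uv,z):
    r=rays(m,uv);return m["position"]+r*((z-m["position"][2])/r[:,2])[:,None]
E
python3 - <<'E'
from plant import cams
from h import *
f=np.load("top0.npz");d=f["d"];m=cams.camera_model("top")
v,u=np.mgrid[125:285,300:400];uv=np.c_[u.ravel(),v.ravel()]
P=depth_pts(m,uv,d[uv[:,1],uv[:,0]])
k=(P[:,2]>.078)&(P[:,2]<.13);Q=P[k];print(len(Q),Q.min(0),Q.max(0))
# centre per row of the mask, on the axis plane
rows=[]
for r in range(125,285):
    s=uv[k][uv[k][:,1]==r]
    if len(s)>3: rows.append((s[:,0].min()/2+s[:,0].max()/2,r,len(s),np.median(Q[uv[k][:,1]==r][:,2])))
rows=np.array(rows);print(rows[::8])
C=plane_pts(m,rows[:,:2],.082)
vx,vy,x0,y0=cv2.fitLine(np.float32(C[5:-5,:2]),cv2.DIST_HUBER,0,.01,.01).ravel()
a=np.array([vx,vy]);a*=-np.sign(vx);t=(C[:,:2]-[x0,y0])@a
print("dir",a,np.degrees(np.arctan2(a[1],a[0])),"ends",t.min(),t.max(),"centre",np.array([x0,y0])+a*((t.min()+t.max())/2+.005))
E
```

```text
2237 [ 0.42597313 -0.07622921  0.07822929] [ 0.74308011 -0.02145323  0.1084763 ]
[[3.43500000e+02 1.35000000e+02 2.00000000e+01 1.04814849e-01]
 [3.44000000e+02 1.43000000e+02 2.10000000e+01 1.03121752e-01]
 [3.44000000e+02 1.51000000e+02 2.10000000e+01 1.03347603e-01]
 [3.43000000e+02 1.59000000e+02 1.90000000e+01 9.80477361e-02]
 [3.44000000e+02 1.67000000e+02 1.90000000e+01 9.82725486e-02]
 [3.44000000e+02 1.75000000e+02 1.90000000e+01 9.72404639e-02]
 [3.44000000e+02 1.83000000e+02 1.70000000e+01 9.77310649e-02]
 [3.44500000e+02 1.91000000e+02 1.60000000e+01 9.73093592e-02]
 [3.44500000e+02 1.99000000e+02 1.60000000e+01 9.55334398e-02]
 [3.45000000e+02 2.07000000e+02 1.50000000e+01 9.47840120e-02]
 [3.44500000e+02 2.15000000e+02 1.40000000e+01 9.32108576e-02]
 [3.45000000e+02 2.23000000e+02 1.30000000e+01 9.45430624e-02]
 [3.45000000e+02 2.31000000e+02 1.30000000e+01 9.30758671e-02]
 [3.45500000e+02 2.39000000e+02 1.20000000e+01 9.14783032e-02]
 [3.46000000e+02 2.47000000e+02 1.10000000e+01 9.20596722e-02]
 [3.46000000e+02 2.55000000e+02 1.10000000e+01 9.02132876e-02]
 [3.45500000e+02 2.63000000e+02 1.70000000e+01 8.80055502e-02]
 [3.46500000e+02 2.71000000e+02 1.60000000e+01 9.62096856e-02]]
dir [-0.99939567 -0.03476083] -178.00795 ends -0.1692462388776717 0.15446401818816743 centre [ 0.58331143 -0.04905981]
```

Call:
move_arm(moves=[0.23, 0.33, 0, 0, 0, 0, 0.47, 0.67, 0, 0, 0, 0, 0.7, 1.0, 0, 0, 0, 0], gripper=1)

```text
time: 0.48
position: [0.228, -0.5551, 0.226]
tcp_rot: [-0.117, 0.993, 0.0, -0.0]
contact_force: [0.7, 0.1, -0.2]
grip_width: 0.0633
finger_force: 0.0
```

Call:
move_arm(moves=[0.23, 0.33, 0, 0, 0, 0, 0.47, 0.67, 0, 0, 0, 0, 0.7, 1.0, 0, 0, 0, 0])

```text
time: 0.85
position: [0.2982, -0.455, 0.2263]
tcp_rot: [-0.118, 0.993, 0.0, -0.0]
contact_force: [-0.6, 0.8, -0.5]
grip_width: 0.0333
finger_force: 0.0
```

Call:
move_arm(moves=[0.23, 0.33, 0, 0, 0, 0, 0.47, 0.67, 0, 0, 0, 0, 0.7, 1.0, 0, 0, 0, 0])

```text
time: 1.23
position: [0.3681, -0.355, 0.2264]
tcp_rot: [-0.118, 0.993, 0.0, -0.0]
contact_force: [-0.5, 0.7, 0.8]
grip_width: 0.0037
finger_force: 0.0
```

Call:
move_arm(moves=[0.23, 0.33, 0, 0, 0, 0, 0.47, 0.67, 0, 0, 0, 0, 0.7, 1.0, 0, 0, 0, 0])

```text
time: 1.6
position: [0.4381, -0.255, 0.2264]
tcp_rot: [-0.118, 0.993, 0.0, -0.0]
contact_force: [-0.1, -0.8, 0.6]
grip_width: 0.0005
finger_force: 0.0
```

Call:
move_arm(moves=[0.23, 0.33, 0, 0, 0, 0, 0.47, 0.67, 0, 0, 0, 0, 0.7, 1.0, 0, 0, 0, 0])

```text
time: 1.98
position: [0.5081, -0.155, 0.2264]
tcp_rot: [-0.118, 0.993, 0.0, -0.0]
contact_force: [1.2, -0.5, -0.3]
grip_width: 0.0007
finger_force: 0.0
```

Call:
move_arm(moves=[0.3, 0.33, 0, 0, 0, -0.1, 0.6, 0.67, 0, 0, 0, -0.2, 0.85, 1.0, 0, 0, 0, -0.256, 0.85, 1.0, 0, 0, 0, -0.256, 0.85, 1.0, 0, 0, 0, -0.256])

```text
time: 2.6
position: [0.5922, -0.0563, 0.226]
tcp_rot: [-0.018, 1.0, -0.0, -0.001]
contact_force: [-0.9, 0.6, -0.1]
grip_width: 0.0004
finger_force: 0.0
```

Run:
```python
from plant import arm,cams
import cv2,numpy as np
s=arm.state();m=cams.camera_model("wrist")
p,d=cams.read_camera("wrist");print(s["time"],s["position"],s["tcp_rot"],s["grip_width"],s["contact_force"],m)
cv2.imwrite("pics/w1.png",p[:,:,::-1]);np.savez("w1.npz",p=p,d=d,**m)
```

```text
2.6 [ 0.59219756 -0.05630958  0.2260042 ] [-1.77383524e-02  9.99842453e-01 -7.49950974e-05 -6.44447960e-04] 0.0004398225006561896 [-0.93489745  0.59511539 -0.08305826] {'intrinsics': array([[355.79960469,   0.        , 317.28881165],
       [  0.        , 355.79960469, 241.50737264],
       [  0.        ,   0.        ,   1.        ]]), 'k1': -0.02785196541625107, 'position': array([ 0.51243117, -0.05941982,  0.38316437]), 'rotation': array([0.6871836 , 0.71121561, 0.10611517, 0.10339548])}
```

View pics/w1.png

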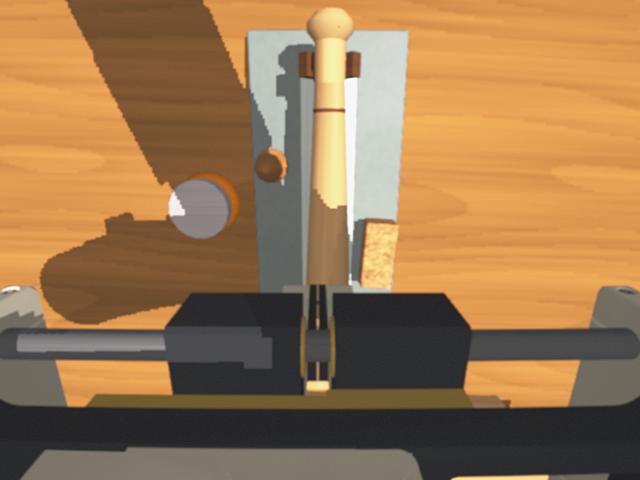

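The wrist view shows the thin-end ring at about (330,110), with the bead at (330,25) and the finial and cork block to either side. I'll locate the ring and the axis from this view.

Run:
```python
from h import *
f=np.load("w1.npz");p=f["p"].astype(int);m={k:f[k] for k in("intrinsics","k1","position","rotation")};m["k1"]=float(m["k1"])
g=p.sum(2)
col=g[98:122,326:334].mean(1);print(col.astype(int),"ring row",98+np.average(np.arange(24),weights=np.clip(np.median(col)-60-col,0,None)))
print("stand bg",p[100,290],p[100,375],"leg",p[100,330])
hsv=cv2.cvtColor(f["p"],cv2.COLOR_RGB2HSV);E=[]
for r in list(range(78,104,3))+list(range(116,200,4)):
    s=hsv[r,300:362,1]>75   # wood saturated, paint not
    w=np.flatnonzero(s)+300
    w=w[(w>305)&(w<356)]
    E.append((w.min()-.5,w.max()+.5,r))
E=np.array(E);print(E[::5])
L=plane_pts(m,E[:,[0,2]],.082);Rr=plane_pts(m,E[:,[1,2]],.082);C=(L+Rr)/2
print("width mm",np.round(1e3*np.linalg.norm(L-Rr,axis=1),1))
vx,vy,x0,y0=cv2.fitLine(np.float32(C[:,:2]),cv2.DIST_HUBER,0,.01,.01).ravel()
a=-np.sign(vx)*np.array([vx,vy]);print("dir",a,np.degrees(np.arctan2(a[1],a[0])),"pt",x0,y0, "y at x=.498,.658",y0+(np.array([.498,.658])-x0)*vy/vx)
for row in(109,110,111):print(plane_pts(m,[[330,row]],.095))
```

```text
[608 608 609 609 610 611 612 615 609 567 459 333 308 411 548 609 616 616
 615 615 617 618 617 618] ring row 109.63090595810284
stand bg [ 97 102  98] [213 219 212] leg [246 220 148]
[[312.5 345.5  78. ]
 [314.5 343.5  93. ]
 [313.5 344.5 120. ]
 [312.5 344.5 140. ]
 [311.5 345.5 160. ]
 [310.5 345.5 180. ]]
width mm [25.7 22.7 22.7 22.8 22.8 22.9 22.9 23.8 23.8 24.8 24.9 25.8 25.9 26.
 26.  26.1 26.2 27.9 27.2 28.1 28.2 28.3 29.2 29.3 29.4 29.5 29.5 29.6
 31.4 31.5]
dir [-0.99945384 -0.03304538] -178.10628 pt 0.51559174 -0.05055487 y at x=.498,.658 [-0.05113651 -0.04584637]
[[ 0.49470006 -0.05067741  0.095     ]]
[[ 0.4954215  -0.05064572  0.095     ]]
[[ 0.49614393 -0.05061398  0.095     ]]
```

Call:
move_arm(moves=[0.2, 0.03, 0, 0, 0, 0, 0.4, 0.07, 0, 0, 0, 0, 0.63, 0.1, 0, 0, 0, 0, 0.63, 0.1, -0.25, 0, 0, 0, 0.63, 0.1, -0.5, 0, 0, 0, 0.63, 0.1, -0.75, 0, 0, 0, 0.63, 0.1, -0.9, 0, 0, 0, 0.63, 0.1, -1.0, 0, 0, 0, 0.63, 0.1, -1.0, 0, 0, 0, 0.63, 0.1, -1.0, 0, 0, 0])

```text
time: 3.9
position: [0.6562, -0.0463, 0.1275]
tcp_rot: [-0.017, 1.0, -0.0, 0.001]
contact_force: [0.9, 0.6, -0.2]
grip_width: 0.0003
finger_force: 0.0
```

Call:
move_arm(moves=[0, 0, -0.07, 0, 0, 0, 0, 0, -0.13, 0, 0, 0, 0, 0, -0.17, 0, 0, 0, 0, 0, -0.17, 0, 0, 0, 0, 0, -0.17, 0, 0, 0])

```text
time: 4.53
position: [0.6558, -0.0463, 0.1096]
tcp_rot: [-0.017, 1.0, -0.0, 0.0]
contact_force: [-0.1, 0.5, 0.4]
grip_width: 0.0001
finger_force: 0.0
```

Run:
```python
from plant import arm,cams
import cv2,numpy as np
s=arm.state();print(s["time"],s["position"],s["tcp_rot"],s["contact_force"],s["moment"])
p,d=cams.read_camera("wrist");m=cams.camera_model("wrist")
cv2.imwrite("pics/w2.png",p[:,:,::-1]);np.savez("w2.npz",p=p,d=d,**m)
p,d=cams.read_camera("scene");cv2.imwrite("pics/s2.png",cv2.resize(p[200:360,220:400,::-1],None,fx=3.5,fy=3.5))
print([arm.state()["contact_force"] for _ in range(2)])
```

```text
4.525 [ 0.65578297 -0.04630864  0.10963829] [-1.74047991e-02  9.99848523e-01 -3.51896447e-05  6.08038056e-05] [-0.06254933  0.47153049  0.35572664] [-0.02145435 -0.07366634 -0.00127851]
[array([-0.11211222,  0.01394267,  0.05276849]), array([-0.11211222,  0.01394267,  0.05276849])]
```

View pics/s2.png

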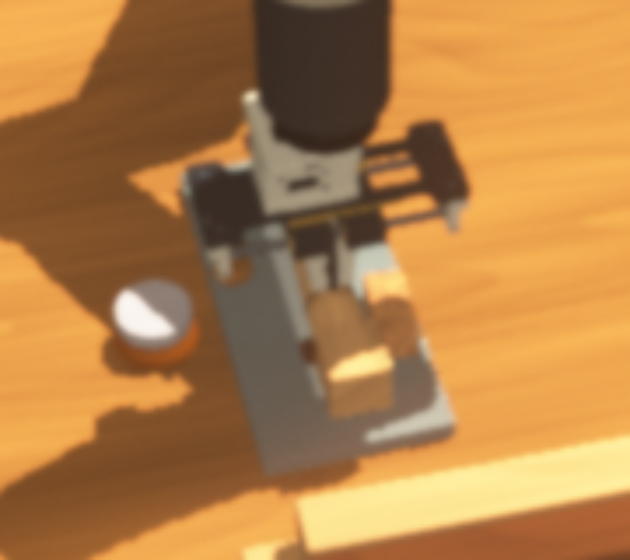

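View pics/w2.png

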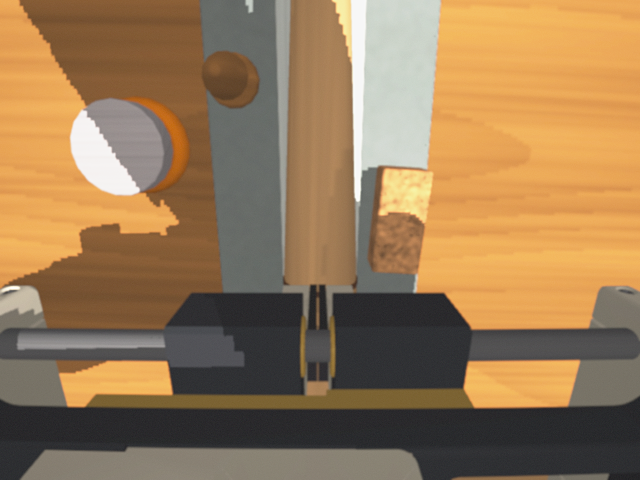

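The leg is centred under the closed fingers, with its axis at about column 320 and the fingers at about 318. The ring is hidden below the tips. The scene crop shows the tips just above the leg, clear of the finial and cork block.

Call:
move_arm(moves=[0, 0, -0.02, 0, 0, 0, 0, 0, -0.04, 0, 0, 0, 0, 0, -0.06, 0, 0, 0, 0, 0, -0.075, 0, 0, 0, 0, 0, -0.09, 0, 0, 0, 0, 0, -0.105, 0, 0, 0, 0, 0, -0.115, 0, 0, 0, 0, 0, -0.115, 0, 0, 0, 0, 0, -0.115, 0, 0, 0])

```text
time: 5.75
position: [0.6557, -0.0463, 0.0982]
tcp_rot: [-0.017, 1.0, -0.0, 0.0]
contact_force: [0.6, -0.2, 1.8]
grip_width: 0.0003
finger_force: 1.1
```

Run:
```python
from plant import arm,cams
import numpy as np
F=[]
for i in range(6):
    s=arm.state();F.append(s["contact_force"]);cams.read_camera("scene")
print(s["time"],s["position"],np.mean(F,0),np.std(F,0))
```

```text
6.0 [ 0.65570396 -0.0463188   0.09813143] [-0.69994708 -0.18633081  1.91488456] [0.7210302  0.40003973 0.49805768]
```

Call:
move_arm(moves=[-0.045, -0.0015, -0.002, 0, 0, 0, -0.09, -0.003, -0.004, 0, 0, 0, -0.135, -0.0045, -0.006, 0, 0, 0, -0.18, -0.006, -0.0085, 0, 0, 0, -0.225, -0.0075, -0.0105, 0, 0, 0, -0.27, -0.009, -0.0125, 0, 0, 0, -0.315, -0.0105, -0.015, 0, 0, 0, -0.36, -0.012, -0.017, 0, 0, 0, -0.405, -0.0135, -0.019, 0, 0, 0, -0.45, -0.015, -0.021, 0, 0, 0, -0.495, -0.0165, -0.0235, 0, 0, 0, -0.54, -0.018, -0.0255, 0, 0, 0])

```text
time: 7.55
position: [0.6014, -0.0481, 0.0955]
tcp_rot: [-0.017, 1.0, 0.0, 0.0]
contact_force: [1.0, 0.0, 2.1]
grip_width: 0.0004
finger_force: 1.1
```

Run:
```python
from plant import arm,cams
import numpy as np
F=[]
for i in range(5):
    s=arm.state();F.append(s["contact_force"]);p,d=cams.read_camera("wrist")
print(s["time"],s["position"],np.mean(F,0))
import cv2;cv2.imwrite("pics/w3.png",p[:,:,::-1])
```

```text
7.75 [ 0.60099088 -0.04816865  0.09535272] [0.35141558 0.20308168 2.28912087]
```

View pics/w3.png

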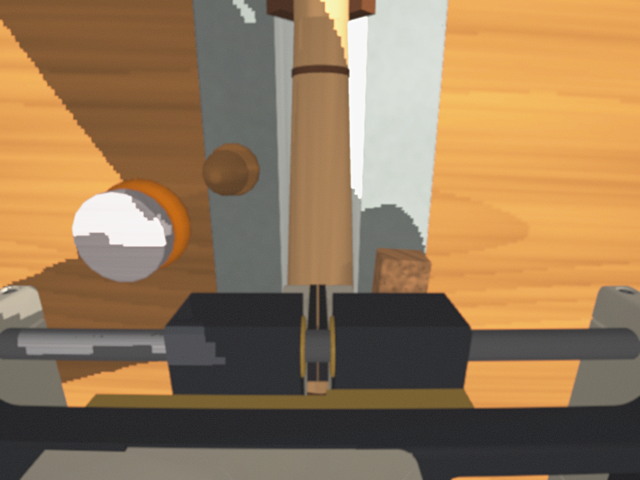

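Contact is steady at about 2.3 N. The thin-end ring is at about (320,70) and the leg is still centred. I'll re-measure the ring from this view.

Run:
```python
from plant import cams
from h import *
m=cams.camera_model("wrist");print(plane_pts(m,[[320,69.5],[320.5,260]],.091))
```

```text
[[ 0.49592252 -0.05114025  0.091     ]
 [ 0.57997455 -0.04791818  0.091     ]]
```

Call:
move_arm(moves=[-0.045, -0.0015, -0.002, 0, 0, 0, -0.09, -0.003, -0.004, 0, 0, 0, -0.135, -0.0045, -0.006, 0, 0, 0, -0.18, -0.006, -0.0085, 0, 0, 0, -0.225, -0.0075, -0.0105, 0, 0, 0, -0.27, -0.009, -0.0125, 0, 0, 0, -0.315, -0.0105, -0.015, 0, 0, 0, -0.36, -0.012, -0.017, 0, 0, 0, -0.405, -0.0135, -0.019, 0, 0, 0, -0.45, -0.015, -0.021, 0, 0, 0, -0.495, -0.0165, -0.0235, 0, 0, 0, -0.54, -0.018, -0.0255, 0, 0, 0])

```text
time: 9.3
position: [0.5474, -0.0499, 0.093]
tcp_rot: [-0.017, 1.0, -0.0, 0.0]
contact_force: [2.1, -0.9, 1.8]
grip_width: 0.0001
finger_force: 1.1
```

Call:
move_arm(moves=[-0.045, -0.0015, -0.002, 0, 0, 0, -0.09, -0.003, -0.004, 0, 0, 0, -0.135, -0.0045, -0.006, 0, 0, 0, -0.18, -0.006, -0.0085, 0, 0, 0, -0.225, -0.0075, -0.0105, 0, 0, 0, -0.27, -0.009, -0.0125, 0, 0, 0, -0.315, -0.0105, -0.015, 0, 0, 0, -0.36, -0.012, -0.017, 0, 0, 0, -0.405, -0.0135, -0.019, 0, 0, 0, -0.45, -0.015, -0.021, 0, 0, 0, -0.49, -0.0165, -0.0235, 0, 0, 0, -0.51, -0.017, -0.024, 0, 0, 0])

```text
time: 10.8
position: [0.4964, -0.0516, 0.0906]
tcp_rot: [-0.017, 1.0, 0.0, -0.0]
contact_force: [0.8, -0.3, 2.0]
grip_width: 0.0005
finger_force: 1.1
```

Call:
move_arm(moves=[0, 0, 0, 0, 0, 0, 0, 0, 0, 0, 0, 0, 0, 0, 0, 0, 0, 0, 0, 0, 0, 0, 0, 0])

```text
time: 11.3
position: [0.4964, -0.0517, 0.0904]
tcp_rot: [-0.017, 1.0, -0.0, -0.0]
contact_force: [-0.3, -0.2, 2.2]
grip_width: 0.0007
finger_force: 1.2
```

Run:
```python
from plant import arm,cams
import numpy as np,cv2
F=[]
for i in range(6):
    s=arm.state();F.append(s["contact_force"]);p,d=cams.read_camera("wrist")
q,d=cams.read_camera("top")
print(s["time"],s["position"],np.mean(F,0),s["finger_force"])
cv2.imwrite("pics/f.png",np.hstack([cv2.resize(p,(400,300)),cv2.resize(q[110:300,260:440],(320,300))])[:,:,::-1])
```

```text
11.55 [ 0.49646166 -0.05164812  0.09047056] [-0.19465806  0.11261409  2.04077156] 1.155357365875318
```

View pics/f.png

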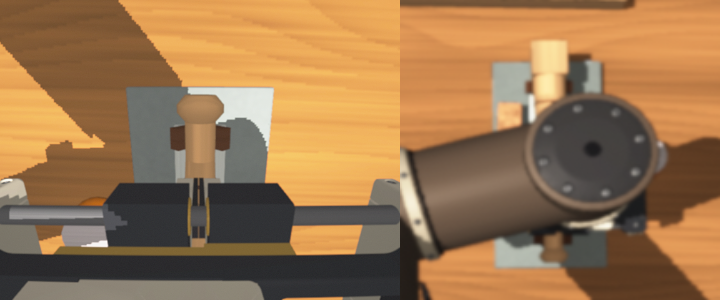

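The tips rest on the thin-end ring with about 2 N, centred on the leg (crop column about 200). The leg is still seated in its rests, so I'm handing in.

```bash
python3 -c "
from plant import order
print(order.job_done())"
```

```text
the job is handed in; nothing more can be done
None
```

I ran the closed fingertips along the taper from the thick-end ring to the thin-end ring, with about 2 N at every check, and handed the job in with them still resting on the thin-end ring; no verdict was returned.

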